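# Free a jammed pallet from a feed chute

## Task

The blue pallet is jammed in the feed chute: push it by its lower end back up the chute until it comes free of the spring rollers and you feel it touch the red backstop, without shoving the backstop out of its setting. Then take the pallet out of the open top part of the chute, set it flat and lengthwise in the steel tray, and let go. Leave the tape roll, marker, screwdriver and hex key alone.

Things in the scene. Friction and masses are not known exactly. Their poses are not given: they have to be found in the camera images.
- pallet: Blue block 90 mm long (x), 60 wide (y), 24 thick (z), 0.18 to 0.37 kg, round green inlay flush in its top. Origin: centre of its underside; in the chute x points up the slope, z square to the floor. Halfway along, each side has a notch 16 mm long, 6 deep, in its lower 17 mm only. At the start spring rollers sit in the notches and lips cover its edges: it can be neither lifted nor gripped.
- chute: Fixed sheet-steel feed chute on a grey foot of 290 x 90 mm; place and yaw vary. Origin: centre of the foot's underside; x points level toward the high end. The floor rises toward x at 0.26 rad (15 degrees), 290 mm long along the slope. Friction keeps the pallet where it is left on the slope.
- low_end (a point): Middle of the floor's open low end, 34 mm above the worktop. Along the slope from here: channel 18 to 142 mm, 63 mm wide inside, walls 28 mm high; clear plastic lips reach inward over it, 26 to 29 mm above the floor, leaving a slot 45 mm wide along the middle for closed fingers. The pallet starts with its lower end at 45 mm and its upper end at 135 mm.
- roller_mid (a point): Floor point midway between the two white spring rollers, 90 mm up the slope. Each is 16 mm in diameter, stands in a side wall 4 to 14 mm above the floor and projects 3.5 mm past the pallet's side into its notch. The push needed climbs to 8 to 20 N as the rollers leave the notches, and drops to a few newtons once they ride on the sides and after the pallet's lower end has passed them.
- lips_end (a point): Middle of the floor where walls and lips end, 142 mm up the slope. Above here the pallet can be lifted out; from 165 mm on the floor is only 50 mm wide, so fingers can pass on both sides of the pallet.
- backstop: Red stop plate, 44 mm wide, top 26 mm above the floor, clamp foot and dark thumb screw behind it. Origin: at floor level in the middle of the face that looks down the slope; x points up the slope. It is set somewhere from 238 to 266 mm up the slope; clamped by friction, it slips when pushed with more than about 15 N. With the pallet against it the pallet's lower end is 6 to 34 mm past the lips.
- tray: Fixed low steel tray, 135 mm long (x) by 130 mm wide (y) by 12 mm high outside, walls and floor 4 mm thick, open above; place and yaw vary. Origin at the centre of its underside, on the worktop; its inner floor is 4 mm above that.
- tape_roll: Cream tape roll, 68 mm across, 19 mm high, lying behind the work; bystander. Origin at the centre of its underside.
- marker: White marker with blue cap, 130 mm long, lying at the front edge; bystander. Origin at the centre of its underside.
- screwdriver: Red screwdriver, 157 mm long, lying at the front edge; bystander. Origin at the centre of its underside.
- hexkey: Black hex key, 77 x 26 mm, lying at the front edge; bystander. Origin at the centre of its underside.

How it is judged:
On the way:
1. the pallet, free of the rollers and lying on the chute floor, has been brought up against the backstop (gap under 2 mm) (x of pallet in the frame of backstop between -0.047 and -0.04 m and y of pallet in the frame of backstop between -0.012 and 0.012 m and z of pallet in the frame of backstop below 0.004 m), for 0.1 s.
At the end, for the whole second after the job is handed in: The pallet lies flat (within 0.08 rad, green inlay up) and at rest on the tray's floor, inside its walls, lengthwise in it (long axis within 0.3 rad of the tray's x), and the backstop is within 4 mm of its setting (x of pallet in the frame of tray between -0.022 and 0.022 m and y of pallet in the frame of tray between -0.034 and 0.034 m and z of pallet in the frame of tray below 0.007 m and angle between pallet's own z axis and vertical below 0.08 rad and angle between the x axis of pallet and the x axis of tray, either way round below 0.3 rad and linear speed of pallet below 0.02 m/s and distance of backstop from where it was at the start of the episode below 0.004 m); the robot touches nothing.
It fails at once if the backstop is shoved more than 4 mm (distance of backstop from where it was at the start of the episode above 0.004 m).
It fails at once if a bystander (tape roll, marker, screwdriver, hex key) is moved more than 30 mm (distance of any of tape_roll, marker, screwdriver, hexkey from where it was at the start of the episode above 0.03 m).
It also fails if it takes over 64 s, if anything falls off the work surface, if the arm or the gripper's body presses on something with over 40 N, if the wrist force passes 120 N, or if a joint passes its speed limit or range.

## Robot

A 7-joint arm with a two-finger parallel gripper is mounted at the origin on a cart in front of the work surface, level with it; the furniture and walls round the work are solid. World frame = base frame: x ahead of the robot, y to its left, z up, the work surface at z = 0. Lengths are in m, angles in rad, forces in N, time in s.
With the tool pointing down it reaches from about 0.4 to 0.85 m from the base axis. Payload 4.5 kg.
Tool frame: the origin (TCP) lies midway between the tips of the shut fingers; the grasp point (between the pads) lies 19 mm behind it; z points along the fingers, y is the line along which they close (so a half turn about z gives the same grasp; the last joint's range is limited). The gripper opens to 88 mm and grips with 3 to 60 N. Pads are 18 mm wide; open, the fingers measure 123 mm over their backs; the gripper's body (75 mm by 187 mm) begins 45 mm behind the grasp point.
Start: joints at [1.21, 0.689, -0.195, 1.565, 0.157, 0.902, -0.215], TCP at [0.24, -0.577, 0.239] pointing down, gripper open.
Joint ranges: [-3.01, 3.01], [-0.46, 2.08], [-1.47, 1.51], [0.13, 2.56], [-1, 4.14], [0.04, 2.09], [-2.66, 2.66]. Speed limits (rad/s): [2.57, 2.57, 3.14, 3.14, 3.14, 3.14, 3.14].

## Interface

Orientations are given as a unit quaternion [x, y, z, w].
In Python, from plant import get_state, viewer, workorder gives the robot as it stands. The module is installed in compiled form; this text tells all that it offers.
- The arm moves only by the tool step_arm, never from a script. Its argument "motion" is a list of rows, each an object of numbers: "wx", "wy", "wz": the turn, a rotation vector about the tool's x, y, z each as a share of 180 degrees, from -1 to 1; "dx", "dy", "dz": the shift along the tool's x, y, z each as a share of 8 cm, from -1 to 1; "claw": the finger opening in mm, from 0 to 88.1. A call has 1 to 8 rows; each row is the pose to reach, as a shift and turn from the pose commanded when the call began, along the tool's axes at that moment, turning the shorter way round; what a row does not reach only later rows make up. A row lasts 1/10 s, in which the tool goes at most 50 mm and 8.59 degrees, less where a joint would pass 70% of its speed; a pose out of reach is approached as far as the arm can. A call with a number of a shift or a turn outside -1 to 1 is refused whole. A call with a gripper value outside its range is refused whole. The fingers move at their own pace and stop on an object; "force" is the grip in N (left out, the last holds). Time passes only in rows, so rows that repeat a pose let the fingers close. It gives the time, the measured TCP pose, the force, the opening and the grip force at its end, in the units of the state.
- get_state(): the state, without advancing time (a new reading comes with each control period).
- viewer.snapshot(name): name is "side" or "top"; returns (picture, depth): 480x640x3 uint8, red, green, blue; 480x640 float32, m along the optical axis (not along the pixel's ray), 0 where there is no reading.
- viewer.calibration(name): a dict with "vfov" (degrees; the focal length in pixels is half the picture's height over the tangent of half this angle, whatever the lens; pixels are square), "cx", "cy" (the principal point, pixels), "dist_coeffs" ([k1, k2, p1, p2, k3] as OpenCV has them; the pictures are not rectified), "extrinsics" (4x4, takes a point from camera to world coordinates). Camera axes: x right, y down, z forward; pixel columns grow to the right and rows downward; lengths in m; the calibration is good to about 2 mm. A picture is of the moment at which its call begins. calibration takes no time and is no camera call.
- workorder.finish_job(): hands the job in; it is judged then, once.
The state is a dict: "clock": time; "q": joint angles; "qd": joint speeds; "joint_torque": joint torques, N m; "tool_pos": TCP position; "eef_rot": TCP orientation; "contact_force": force on the tool from outside, world axes, zero at the start; "moment": the same for the moment, N m; "opening": opening from 0.0 (shut) to 1.0 (fully open); "finger_force": force on a finger pad.
Only numpy, scipy, OpenCV 4.12 (cv2) and the standard library are available. Lean on these libraries where they do the work, as an engineer would, in place of code of your own. Each camera call takes 0.05 s, during which the arm holds its last target. There are 200 camera calls.

## Working session

There is one attempt and no reset: what is moved stays moved. The work goes in short steps, Python scripts to look and compute and a tool call to move; the robot and the scene stay as the last step left them, time stands still between calls to the robot, and variables do not carry over. Pictures are saved under pics/ and viewed, at most 10 in all, crops included, and the job is handed in when it is done.

Besides the shell and the picture viewer there is one more tool, called after "Request:" by a JSON object that holds its "name" and its "arguments", one argument or row to a line. step_arm: Moves the arm, as the interface text tells. Shift numbers are shares of 8 cm and turn numbers shares of 180 degrees, none past 1 either way. Its arguments: {"type":"object","properties":{"motion":{"type":"array","items":{"type":"object","properties":{"wx":{"type":"number","minimum":-1,"maximum":1},"wy":{"type":"number","minimum":-1,"maximum":1},"wz":{"type":"number","minimum":-1,"maximum":1},"dx":{"type":"number","minimum":-1,"maximum":1},"dy":{"type":"number","minimum":-1,"maximum":1},"dz":{"type":"number","minimum":-1,"maximum":1},"claw":{"type":"number"}}}},"force":{"type":"number"}},"required":["motion"]}

```bash
mkdir -p pics; cat > h.py <<'E'
import numpy as np, cv2
from plant import get_state, viewer, workorder
from scipy.spatial.transform import Rotation as R
def cam(n):
    c=viewer.calibration(n); f=240/np.tan(np.radians(c["vfov"])/2)
    return np.array([[f,0,c["cx"]],[0,f,c["cy"]],[0,0,1]]),np.array(c["dist_coeffs"],float),np.array(c["extrinsics"])
def ray(n,uv):
    K,D,T=cam(n); p=cv2.undistortPoints(np.array(uv,float).reshape(-1,1,2),K,D).reshape(-1,2)
    return T[:3,3],np.c_[p,np.ones(len(p))]@T[:3,:3].T   # scaled: depth along axis=1
def atz(n,uv,z):
    o,d=ray(n,uv); return o+d*((z-o[2])/d[:,2])[:,None]
def atdepth(n,uv,dep):
    o,d=ray(n,uv); v=np.array([dep[int(round(y)),int(round(x))] for x,y in np.array(uv).reshape(-1,2)]); return o+d*v[:,None]
def proj(n,P):
    K,D,T=cam(n); Ti=np.linalg.inv(T); return cv2.projectPoints(np.array(P,float).reshape(-1,3),cv2.Rodrigues(Ti[:3,:3])[0],Ti[:3,3],K,D)[0].reshape(-1,2)
def snap(n,name):
    p,d=viewer.snapshot(n); cv2.imwrite(f"pics/{name}.png",p[:,:,::-1]); np.save(f"pics/{name}.npy",d); return p,d
E
python3 - <<'E'
from h import *
np.set_printoptions(precision=4,suppress=True)
for n in("top","side"):
    snap(n,n+"0"); print(n,cam(n))
s=get_state();print(s)
E
```

```text
top (array([[472.8707,   0.    , 319.2313],
       [  0.    , 472.8707, 244.4702],
       [  0.    ,   0.    ,   1.    ]]), array([-0.1127,  0.    ,  0.    ,  0.    ,  0.    ]), array([[-0.0973, -0.9731,  0.209 ,  0.2954],
       [-0.9953,  0.0949, -0.0213,  0.0235],
       [ 0.0009, -0.2101, -0.9777,  0.9101],
       [ 0.    ,  0.    ,  0.    ,  1.    ]]))
side (array([[575.8216,   0.    , 326.5378],
       [  0.    , 575.8216, 248.0242],
       [  0.    ,   0.    ,   1.    ]]), array([-0.0813,  0.    ,  0.    ,  0.    ,  0.    ]), array([[ 0.999 ,  0.0413, -0.0142,  0.5081],
       [ 0.0419, -0.8143,  0.5789, -0.4883],
       [ 0.0123, -0.5789, -0.8153,  0.7912],
       [ 0.    ,  0.    ,  0.    ,  1.    ]]))
{'clock': 0.1, 'q': array([ 1.2098,  0.6899, -0.1945,  1.5662,  0.1573,  0.9025, -0.2151]), 'qd': array([ 0.0025, -0.0021, -0.0012, -0.0019,  0.0026,  0.0003, -0.0003]), 'joint_torque': array([ -0.0025, -52.8502,  -1.271 , -15.3837,  -0.0525,   0.002 ,
         0.    ]), 'tool_pos': array([ 0.2401, -0.5764,  0.238 ]), 'eef_rot': array([ 0.9806,  0.1962, -0.0002, -0.0008]), 'contact_force': array([-0.6241, -0.2809, -0.0485]), 'moment': array([ 0.034 , -0.0181,  0.0151]), 'finger_force': 0.0, 'opening': 0.9972735532534924}
```

View pics/top0.png

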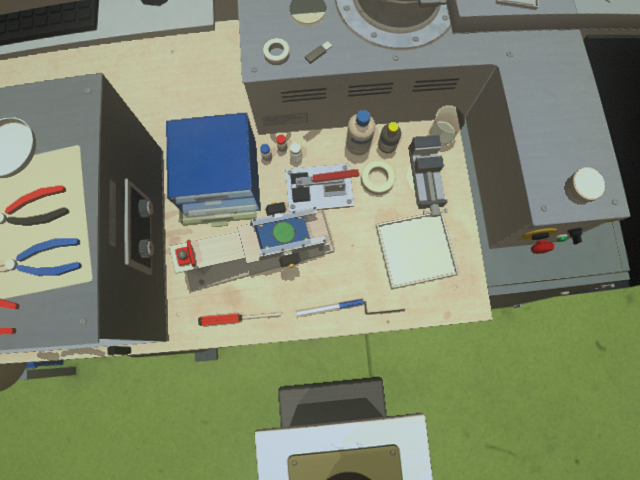

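View pics/side0.png

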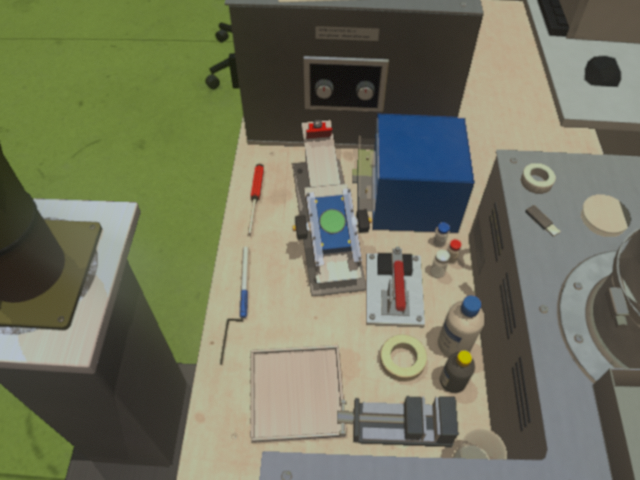

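The top view shows the chute with its red backstop at (185,255), pallet inlay at (284,232), low end near (328,230), and the tray at (416,250). In the side view, the backstop is at (318,130), the inlay at (333,221), and the tray at (297,393). I'll enlarge both to measure.

```bash
python3 - <<'E'
from h import *
a=cv2.imread("pics/top0.png")[195:295,165:345]; b=cv2.imread("pics/side0.png")[110:300,280:400]
cv2.imwrite("pics/ct.png",cv2.resize(a,(792,440),interpolation=cv2.INTER_CUBIC))
cv2.imwrite("pics/cs.png",cv2.resize(b,(378,598),interpolation=cv2.INTER_CUBIC))
print(792/180,598/190)
E
```

```text
4.4 3.1473684210526316
```

View pics/ct.png

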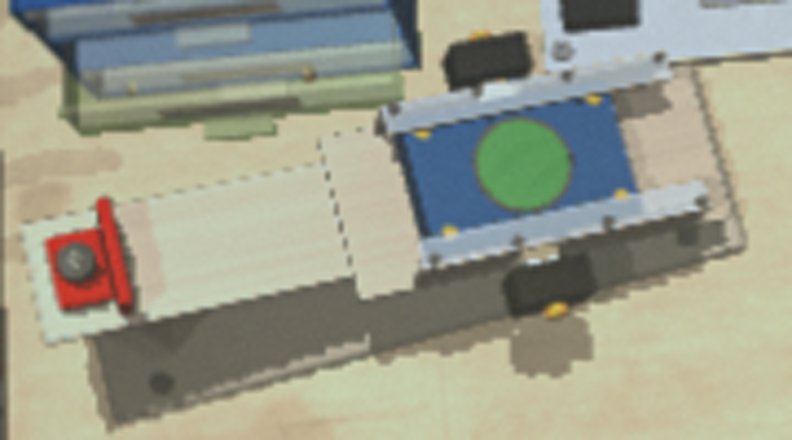

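View pics/cs.png

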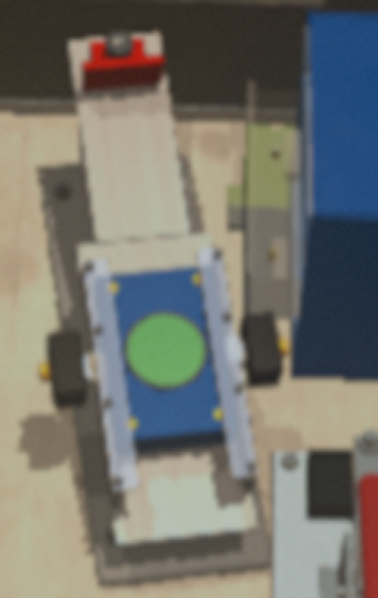

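The enlarged crops show these points, top crop then side crop:

| Point | Top crop | Side crop |
|---|---|---|
| Inlay centre | (523,165) | (166,350) |
| Wide-to-narrow floor step | (320,140)-(358,297) | (78,245)-(200,235) |
| Floor high corners | (22,225)/(45,342) | (68,40)/(160,33) |
| Backstop plate top | (103,200)-(128,312) | (84,68)-(163,58) |

```bash
python3 - <<'E'
from h import *
from scipy.optimize import least_squares
np.set_printoptions(precision=4,suppress=True)
T=lambda x,y:(x/4.4+165,y/4.4+195); S=lambda x,y:(x/3.147+280,y/3.147+110)
def tri(a,b):
    o1,d1=ray("top",a);o2,d2=ray("side",b);d1,d2=d1[0],d2[0]
    k=np.linalg.lstsq(np.c_[d1,-d2],o2-o1,rcond=None)[0];p,q=o1+k[0]*d1,o2+k[1]*d2
    return (p+q)/2,np.linalg.norm(p-q)
pts={"inlay":(T(523,165),S(166,350)),"highA(+x)":(T(22,225),S(160,33)),"highB":(T(45,342),S(68,40)),"stepA":(T(320,140),S(200,237)),"stepB":(T(358,297),S(78,245)),
"lowA":(T(690,68),S(255,526)),"lowB":(T(742,245),S(115,546)),"bsA":(T(103,200),S(163,58)),"bsB":(T(128,312),S(84,68)),
"tr1":((377.5,221),(344,436)),"tr2":((445.5,214),(250,440)),"tr3":((457,274),(251,350)),"tr4":((391,287),(340,347))}
for k,(a,b) in pts.items(): print(k,*tri(a,b))
dt,ds=np.load("pics/top0.npy"),np.load("pics/side0.npy")
print("depth inlay",atdepth("top",[T(523,165)],dt),atdepth("side",[S(166,350)],ds))
trt=[(377.5,221),(445.5,214),(457,274),(391,287)]; trs=[(344,436),(250,440),(251,350),(340,347)]
print(atz("top",trt,.012));print(atz("side",trs,.012))
# tray floor depth check & dense plane fit of upper floor
print(atdepth("top",[(416,250)],dt),atdepth("side",[(297,393)],ds))
E
```

```text
inlay [0.5021 0.0672 0.0809] 0.0024474595416233663
highA(+x) [0.4908 0.2673 0.108 ] 0.003046818702652828
highB [0.4416 0.2591 0.1085] 0.0008455350598520012
stepA [0.5197 0.1498 0.0749] 0.0030979640708737577
stepB [0.4541 0.139  0.0757] 0.0011908289566056008
lowA [ 0.5494 -0.0065  0.0374] 0.0028414238760193044
lowB [ 0.4756 -0.0195  0.0305] 0.014022994083738635
bsA [0.4936 0.2299 0.1244] 0.0028342346407638714
bsB [0.4505 0.2234 0.1203] 0.005756449580308186
tr1 [ 0.5604 -0.1613 -0.225 ] 0.0495408880996744
tr2 [ 0.459  -0.2539  0.0952] 0.10440739171520483
tr3 [ 0.3994 -0.2027  0.1669] 0.031112818010651567
tr4 [ 0.4577 -0.1188 -0.0017] 0.13040219612704948
depth inlay [[0.5001 0.0667 0.084 ]] [[0.5032 0.0677 0.0811]]
[[ 0.5233 -0.1148  0.012 ]
 [ 0.5247 -0.2519  0.012 ]
 [ 0.4033 -0.2559  0.012 ]
 [ 0.3913 -0.1246  0.012 ]]
[[ 0.5312 -0.2467  0.012 ]
 [ 0.4045 -0.2583  0.012 ]
 [ 0.3907 -0.1253  0.012 ]
 [ 0.5219 -0.114   0.012 ]]
[[ 0.4594 -0.184   0.0054]] [[ 0.4628 -0.1851  0.0035]]
```

```bash
cat > model.py <<'E'
from h import *
def frame(p):
    yaw=p[2]; Rm=R.from_euler("z",yaw).as_matrix()@R.from_euler("y",-0.26).as_matrix()
    return np.array([p[0],p[1],.034]),Rm
def slope(p,s,y,h):
    o,Rm=frame(p); return o+Rm@np.array([s,y,h])
E
python3 - <<'E'
from model import *
from scipy.optimize import least_squares
np.set_printoptions(precision=4,suppress=True)
T=lambda x,y:("top",(x/4.4+165,y/4.4+195)); S=lambda x,y:("side",(x/3.147+280,y/3.147+110))
# chute +y = world -x side
obs=[(90,0,24,T(523,165)),(90,0,24,S(166,350)),(290,-25,0,T(22,225)),(290,25,0,T(45,342)),(290,-25,0,S(160,33)),(290,25,0,S(68,40)),
(165,-33,0,T(320,140)),(165,33,0,T(358,297)),(165,-33,0,S(200,237)),(165,33,0,S(78,245)),(0,-33,0,S(255,526)),(0,33,0,S(115,546)),
(None,-22,26,T(103,200)),(None,22,26,T(128,312)),(None,-22,26,S(163,58)),(None,22,26,S(84,68))]
def res(p,full=False):
    out=[]
    for s,y,h,(n,uv) in obs:
        s=p[3] if s is None else s*1e-3
        out.append(proj(n,slope(p,s,y*1e-3,h*1e-3))[0]-uv)
    return np.array(out) if full else np.ravel(out)
r=least_squares(res,[.512,-.013,1.74,.25],loss="soft_l1"); print(r.x,np.degrees(r.x[2])); print(res(r.x,True).round(1).tolist())
tr={"top":[(377.5,221),(445.5,214),(457,274),(391,287)],"side":[(340,347),(344,436),(250,440),(251,350)]}
for L,W in((.135,.13),(.13,.135)):
    def g(p):
        c,s=np.cos(p[2]),np.sin(p[2]); P=[[p[0]+c*a-s*b,p[1]+s*a+c*b,.012] for a,b in((L/2,-W/2),(-L/2,-W/2),(-L/2,W/2),(L/2,W/2))]
        return np.ravel([proj(n,P)-np.array(tr[n]) for n in tr])
    q=least_squares(g,[.461,-.186,1.64],loss="soft_l1"); print(L,q.x,np.degrees(q.x[2]),q.cost,g(q.x).round(1))
E
```

```text
[ 0.5162 -0.0124  1.7521  0.2567] 100.38824564760881
[[-0.2, -0.3], [-1.0, 0.6], [-0.7, -0.5], [0.1, 0.1], [-1.1, -0.1], [-0.6, 0.2], [-0.1, 0.5], [0.0, -0.8], [1.0, -1.2], [0.1, 0.1], [-1.4, 1.4], [1.0, -0.2], [-0.0, -1.3], [-0.1, -2.4], [-0.4, 0.4], [-1.5, -0.5]]
0.135 [ 0.4619 -0.1863  1.6493] 94.49623903501613 7.516491674697415 [-0.3  1.  -2.2 -3.3  1.4  0.3 -0.3 -0.2 -0.4 -0.1  0.5  1.3 -1.6  0.2
  0.8 -0.7]
0.13 [ 0.4618 -0.1859  1.6453] 94.26723993531499 15.664208613166537 [ 0.6 -0.5 -3.8 -4.2  0.2  2.   0.9  0.8  1.6  1.3  2.  -0.6 -3.5 -2.1
 -0.8  0.4]
```

```bash
python3 - <<'E'
from h import *
G={}
H=np.full((20,26),-1.)
for n in("top","side"):
    d=np.load(f"pics/{n}0.npy"); v,u=np.mgrid[0:480:2,0:640:2]; dd=d[v,u]
    o,r=ray(n,np.c_[u.ravel(),v.ravel()]); P=(o+r*dd.ravel()[:,None])[dd.ravel()>0]
    i=((P[:,0]-.15)/.04).astype(int); j=((P[:,1]+.64)/.04).astype(int)
    m=(i>=0)&(i<20)&(j>=0)&(j<26)&(P[:,0]>.15)&(P[:,1]>-.64)
    np.maximum.at(H,(i[m],j[m]),P[m,2])
print("y(cm):"," ".join(f"{int(-64+4*j):4d}" for j in range(26)))
for i in range(20): print(f"x{.15+.04*i:.2f}"," ".join(f"{int(round(h*100)):4d}" for h in H[i]))
E
```

```text
y(cm):  -64  -60  -56  -52  -48  -44  -40  -36  -32  -28  -24  -20  -16  -12   -8   -4    0    4    8   12   16   20   24   28   32   36
x0.15  -83  -83  -83  -83  -83  -83  -83  -83  -83  -83  -83  -74    0    0    0    0    0    0    0    0  -74  -83  -83  -83  -83  -83
x0.19  -83  -83  -83  -83  -83  -83  -83  -83  -83  -83  -83  -83  -83  -83  -83  -83  -83  -83  -83  -83  -83  -83  -83  -83  -83  -82
x0.23  -83  -83  -83  -83  -83  -83  -83  -83  -83  -83  -84  -83  -83  -83  -83  -83  -83  -83  -83  -83  -83  -83  -83  -83  -83  -83
x0.27  -83  -83  -83  -83  -83  -83  -83  -83    0    0    0    0  -83  -83    0    0    0    0  -83  -83  -83    0    0    0   18  -37
x0.31  -84  -83  -84  -83  -83  -83  -83  -83    0    0    0    1    1    1    1    0    1    0    0    0    0    0    0   30   30   30
x0.35   -5   -5   -5   -5   -5   -5   -5   -5    0    0    0    0    1    0    2    2    1    1    1    2    2    2    2   30   31   30
x0.39   -5   -5   -5   -5   14   -5   15   14    0    1    2    1    2    0    0    1    1    0    0    0    0    1    1   31   32   32
x0.43   -5 
[... 1056 characters left out ...]
   14   30   30   30
x0.75   24   27   27   27   27   27   27   27   27   27   31   31   22   22   22   22   23   23   21    0    0    0    0    0    0    0
x0.79   23   23   23   23   23   24   24   23   23   27   32   34   34   32   22   23   23   23   21   24   42   39   37   36   37   38
x0.83   23   24   24   23   23   24   24   24   23   25   25 -100 -100   31   23   23   23   21   21   24   42   24   24   24   27   27
x0.87 -100 -100 -100 -100   -5 -100 -100 -100 -100 -100 -100 -100 -100   22   21   23   23   21   21   24   41   27   27   24   27   27
x0.91 -100 -100 -100 -100 -100 -100 -100 -100 -100 -100 -100 -100 -100 -100 -100   21   21   21   21   24   24   27   27   24   24    0
```

```bash
python3 - <<'E'
from model import *
for n in("top","side"):
    d=np.load(f"pics/{n}0.npy"); v,u=np.mgrid[0:480,0:640]
    o,r=ray(n,np.c_[u.ravel(),v.ravel()]); P=(o+r*d.ravel()[:,None])[d.ravel()>0]
    m=(P[:,2]>.115)&(P[:,2]<.2)&(P[:,0]>.5)&(P[:,0]<.68)&(P[:,1]<.27)
    Q=P[m]
    for y in np.arange(.06,.27,.02):
        k=Q[abs(Q[:,1]-y)<.01]
        if len(k)>5: print(n,round(y,2),np.percentile(k[:,0],[1,5]).round(3),np.percentile(k[:,2],[50,99]).round(3))
p=[.5162,-.0124,1.7521]
o,Rm=frame(p)
for s,h in((.03,.008),(.158,.008),(.212,-.006)):
    for y in(-.094,.094): 
      for dx in(-.037,.037): print(s,y,dx,slope(p,s+dx,y,h+.064).round(3))
E
```

```text
top 0.12 [0.569 0.572] [0.132 0.136]
top 0.14 [0.569 0.571] [0.132 0.136]
top 0.16 [0.569 0.571] [0.132 0.136]
top 0.18 [0.568 0.57 ] [0.132 0.135]
top 0.2 [0.569 0.571] [0.132 0.136]
top 0.22 [0.569 0.571] [0.132 0.136]
top 0.24 [0.57  0.571] [0.132 0.135]
top 0.26 [0.569 0.571] [0.132 0.135]
side 0.12 [0.571 0.575] [0.13  0.134]
side 0.14 [0.57  0.574] [0.132 0.135]
side 0.16 [0.57  0.574] [0.132 0.134]
side 0.18 [0.57  0.574] [0.132 0.135]
side 0.2 [0.57  0.575] [0.132 0.135]
side 0.22 [0.57  0.575] [0.132 0.135]
side 0.24 [0.57  0.573] [0.132 0.135]
side 0.26 [0.57  0.575] [0.132 0.135]
0.03 -0.094 -0.037 [ 0.613 -0.02   0.102]
0.03 -0.094 0.037 [0.6   0.05  0.121]
0.03 0.094 -0.037 [ 0.428 -0.054  0.102]
0.03 0.094 0.037 [0.415 0.016 0.121]
0.158 -0.094 -0.037 [0.591 0.101 0.135]
0.158 -0.094 0.037 [0.578 0.172 0.154]
0.158 0.094 -0.037 [0.406 0.067 0.135]
0.158 0.094 0.037 [0.393 0.138 0.154]
0.212 -0.094 -0.037 [0.581 0.156 0.135]
0.212 -0.094 0.037 [0.568 0.227 0.154]
0.212 0.094 -0.037 [0.396 0.122 0.135]
0.212 0.094 0.037 [0.383 0.193 0.154]
```

```bash
cat > plan.py <<'E'
from model import *
P0=[.5162,-.0124,1.7521]
def tiltrot(p,phi=0.26):   # tool x uphill, z into floor
    yaw=p[2]; return R.from_euler("z",yaw)*R.from_euler("y",-phi)*R.from_euler("x",np.pi)
def plan(wps,start=None):
    if start is None:
        s=get_state(); start=(np.array(s["tool_pos"]),R.from_quat(s["eef_rot"]))
    p,q=start
    for t,r in wps:
        d=(q.inv().apply(np.array(t)-p)/.08).round(3); w=((q.inv()*r).as_rotvec()/np.pi).round(4)
        n=max(np.linalg.norm(d)*.08/.05,np.linalg.norm(w)*180/8.59)
        print("d",d.tolist(),"w",w.tolist(),"rows>=%.1f"%n)
        p=p+q.apply(d*.08); q=q*R.from_rotvec(w*np.pi)
    return p,q
E
python3 - <<'E'
from plan import *
s=get_state(); q0=R.from_quat(s["eef_rot"]); p0=np.array(s["tool_pos"])
qf=tiltrot(P0); tgt=slope(P0,.012,0,.09); print(tgt,qf.as_quat())
mid=lambda a:R.from_euler("z",np.radians(a))*q0
plan([([.28,-.53,.30],mid(12)),([.33,-.45,.33],mid(24)),([.38,-.36,.33],mid(36)),([.42,-.28,.32],mid(48)),([.45,-.19,.29],mid(60)),([.48,-.12,.25],mid(70)),([.505,-.06,.19],qf),(tgt,qf)])
E
```

```text
[ 0.5182809  -0.02375141  0.12406006] [ 0.63478859  0.76173384  0.08299056 -0.09958704]
d [0.683, -0.345, -0.774] w [-0.0, -0.0001, -0.0667] rows>=1.7
d [1.083, -0.469, -0.375] w [-0.0, -0.0001, -0.0666] rows>=2.0
d [1.246, -0.318, 0.001] w [-0.0, -0.0001, -0.0667] rows>=2.1
d [1.115, -0.094, 0.125] w [-0.0, -0.0001, -0.0667] rows>=1.8
d [1.185, -0.018, 0.375] w [-0.0, -0.0001, -0.0666] rows>=2.0
d [0.916, 0.26, 0.5] w [-0.0, -0.0001, -0.0556] rows>=1.7
d [0.735, 0.348, 0.749] w [0.0051, 0.0826, -0.0429] rows>=2.0
d [0.19, 0.245, 0.903] w [-0.0, -0.0, -0.0] rows>=1.5
```

Request:
{"name": "step_arm", "arguments": {
  "motion": [
    {"dx": 0.35,"dy": -0.17,"dz": -0.4,"wz": -0.033,"claw": 0},
    {"dx": 0.68,"dy": -0.34,"dz": -0.8,"wz": -0.067,"claw": 0},
    {"dx": 0.68,"dy": -0.34,"dz": -0.8,"wz": -0.067,"claw": 0}
  ]
}}

```text
$.motion[0]: bad value
```

```bash
python3 - <<'E'
from plan import *
q0=R.from_quat([.9806,.1962,-.0002,-.0008]); qf=tiltrot(P0); tgt=slope(P0,.012,0,.09)
s=get_state(); print(s["tool_pos"],s["eef_rot"],s["clock"],s["q"])
mid=lambda a:R.from_euler("z",np.radians(a))*q0
plan([([.32,-.465,.31],mid(24)),([.36,-.395,.31],mid(34)),([.395,-.325,.31],mid(44)),([.425,-.25,.30],mid(52)),([.45,-.18,.28],mid(60)),([.475,-.12,.24],mid(70)),([.505,-.07,.18],qf),(tgt,qf)])
E
```

```text
[ 0.24014893 -0.57642696  0.23800603] [ 9.80572572e-01  1.96154983e-01 -2.05597550e-04 -7.81688028e-04] 0.1 [ 1.20980259  0.6898956  -0.19454292  1.56619349  0.1572907   0.90251099
 -0.2151057 ]
d [1.457, -0.903, -0.899] w [-0.0, -0.0002, -0.1334] rows>=3.1
d [0.98, -0.237, 0.001] w [-0.0, -0.0001, -0.0555] rows>=1.6
d [0.971, -0.116, -0.0] w [-0.0, -0.0001, -0.0556] rows>=1.6
d [1.009, -0.028, 0.125] w [-0.0, -0.0001, -0.0444] rows>=1.6
d [0.927, 0.07, 0.25] w [-0.0, -0.0, -0.0445] rows>=1.5
d [0.784, 0.215, 0.499] w [-0.0, -0.0001, -0.0555] rows>=1.5
d [0.607, 0.404, 0.75] w [0.0051, 0.0826, -0.0429] rows>=2.0
d [0.341, 0.268, 0.814] w [-0.0, -0.0, -0.0] rows>=1.5
```

Request:
{"name": "step_arm", "arguments": {
  "motion": [
    {"dx": 0.35,"dy": -0.17,"dz": -0.4,"wx": 0,"wy": 0,"wz": -0.033,"claw": 0},
    {"dx": 0.68,"dy": -0.34,"dz": -0.8,"wx": 0,"wy": 0,"wz": -0.067,"claw": 0},
    {"dx": 0.68,"dy": -0.34,"dz": -0.8,"wx": 0,"wy": 0,"wz": -0.067,"claw": 0}
  ]
}}

```text
clock: 0.4
tool_pos: [0.286, -0.529, 0.3069]
eef_rot: [0.953, 0.302, 0.003, 0.003]
contact_force: [0.4, -0.7, 1.5]
opening: 0.751
finger_force: 0.0
```

Request:
{"name": "step_arm", "arguments": {
  "motion": [
    {"dx": 0.5,"dy": -0.2,"dz": 0,"wx": 0,"wy": 0,"wz": -0.033,"claw": 0},
    {"dx": 0.95,"dy": -0.4,"dz": 0,"wx": 0,"wy": 0,"wz": -0.067,"claw": 0}
  ]
}}

```text
clock: 0.6
tool_pos: [0.324, -0.461, 0.3021]
eef_rot: [0.918, 0.397, -0.0, -0.0]
contact_force: [0.1, -1.2, 0.4]
opening: 0.565
finger_force: 0.0
```

Request:
{"name": "step_arm", "arguments": {
  "motion": [
    {"dx": 0.5,"dy": -0.12,"dz": 0,"wx": 0,"wy": 0,"wz": -0.03,"claw": 0},
    {"dx": 0.98,"dy": -0.24,"dz": 0,"wx": 0,"wy": 0,"wz": -0.0555,"claw": 0}
  ]
}}

```text
clock: 0.8
tool_pos: [0.3642, -0.3898, 0.302]
eef_rot: [0.879, 0.476, -0.0, -0.001]
contact_force: [1.4, -0.3, 0.5]
opening: 0.387
finger_force: 0.0
```

Request:
{"name": "step_arm", "arguments": {
  "motion": [
    {"dx": 0.5,"dy": -0.06,"dz": 0,"wx": 0,"wy": 0,"wz": -0.03,"claw": 0},
    {"dx": 0.98,"dy": -0.12,"dz": 0,"wx": 0,"wy": 0,"wz": -0.0555,"claw": 0}
  ]
}}

```text
clock: 1.0
tool_pos: [0.3992, -0.319, 0.3021]
eef_rot: [0.835, 0.551, -0.0, -0.0]
contact_force: [1.0, 1.5, 0.5]
opening: 0.207
finger_force: 0.0
```

Request:
{"name": "step_arm", "arguments": {
  "motion": [
    {"dx": 0.5,"dy": -0.02,"dz": 0,"wx": 0,"wy": 0,"wz": -0.03,"claw": 0},
    {"dx": 0.98,"dy": -0.04,"dz": 0,"wx": 0,"wy": 0,"wz": -0.05,"claw": 0},
    {"dx": 0.98,"dy": -0.04,"dz": 0,"wx": 0,"wy": 0,"wz": -0.05,"claw": 0}
  ]
}}

```text
clock: 1.3
tool_pos: [0.4291, -0.2415, 0.3026]
eef_rot: [0.787, 0.617, 0.001, -0.001]
contact_force: [0.3, 0.0, 0.6]
opening: 0.007
finger_force: 0.0
```

```bash
python3 - <<'E'
from plan import *
q0=R.from_quat([.9806,.1962,-.0002,-.0008]); qf=tiltrot(P0)
s=get_state(); print(s["tool_pos"],s["eef_rot"],s["clock"],s["q"])
mid=lambda a:R.from_euler("z",np.radians(a))*q0
plan([([.45,-.18,.28],mid(60)),([.475,-.12,.24],mid(70)),([.505,-.07,.18],qf),(slope(P0,.012,0,.09),qf),(slope(P0,.017,0,.05),qf)])
E
```

```text
[ 0.42908592 -0.24152636  0.30258183] [ 0.78657091  0.61749761  0.00139832 -0.00097619] 1.3 [ 0.75128721  0.46146304 -0.49859921  1.85891974  0.27321543  0.88947347
 -0.11670926]
d [0.808, 0.071, 0.285] w [0.0006, -0.0011, -0.0353] rows>=1.4
d [0.784, 0.215, 0.5] w [0.0, -0.0001, -0.0556] rows>=1.5
d [0.607, 0.404, 0.749] w [0.0051, 0.0826, -0.0429] rows>=2.0
d [0.341, 0.268, 0.814] w [0.0, 0.0, -0.0] rows>=1.5
d [0.063, -0.0, 0.5] w [0.0, 0.0, -0.0] rows>=0.8
```

Request:
{"name": "step_arm", "arguments": {
  "motion": [
    {"dx": 0.4,"dy": 0.035,"dz": 0.14,"wx": 0,"wy": 0,"wz": -0.018,"claw": 0},
    {"dx": 0.808,"dy": 0.071,"dz": 0.285,"wx": 0,"wy": 0,"wz": -0.0353,"claw": 0}
  ]
}}

```text
clock: 1.5
tool_pos: [0.4483, -0.187, 0.2792]
eef_rot: [0.755, 0.655, -0.001, 0.0]
contact_force: [0.7, 0.5, -1.2]
opening: 0.006
finger_force: 0.0
```

Request:
{"name": "step_arm", "arguments": {
  "motion": [
    {"dx": 0.39,"dy": 0.108,"dz": 0.25,"wx": 0,"wy": 0,"wz": -0.028,"claw": 0},
    {"dx": 0.784,"dy": 0.215,"dz": 0.5,"wx": 0,"wy": 0,"wz": -0.0556,"claw": 0}
  ]
}}

```text
clock: 1.7
tool_pos: [0.4744, -0.1265, 0.2389]
eef_rot: [0.694, 0.72, -0.0, 0.0]
contact_force: [1.2, -0.8, 0.2]
opening: 0.005
finger_force: 0.0
```

Request:
{"name": "step_arm", "arguments": {
  "motion": [
    {"dx": 0.3,"dy": 0.2,"dz": 0.37,"wx": 0.002,"wy": 0.04,"wz": -0.02,"claw": 0},
    {"dx": 0.607,"dy": 0.404,"dz": 0.749,"wx": 0.005,"wy": 0.0826,"wz": -0.043,"claw": 0},
    {"dx": 0.607,"dy": 0.404,"dz": 0.749,"wx": 0.005,"wy": 0.0826,"wz": -0.043,"claw": 0},
    {"dx": 0.607,"dy": 0.404,"dz": 0.749,"wx": 0.005,"wy": 0.0826,"wz": -0.043,"claw": 0}
  ]
}}

```text
clock: 2.1
tool_pos: [0.5038, -0.0778, 0.1785]
eef_rot: [0.64, 0.757, 0.083, -0.1]
contact_force: [0.0, 0.1, 0.8]
opening: 0.007
finger_force: 0.0
```

```bash
python3 - <<'E'
from plan import *
qf=tiltrot(P0)
s=get_state(); print(s["tool_pos"],s["eef_rot"],qf.as_quat(),s["clock"],s["contact_force"])
plan([(slope(P0,.016,0,.07),qf),(slope(P0,.02,0,.013),qf)])
E
```

```text
[ 0.50384144 -0.07784781  0.17845914] [ 0.63985361  0.75748141  0.08295663 -0.0996367 ] [ 0.63478859  0.76173384  0.08299056 -0.09958704] 2.1 [0.04204781 0.08539603 0.77061701]
d [0.49, 0.291, 1.07] w [0.0005, -0.0, -0.0042] rows>=1.9
d [0.05, 0.0, 0.713] w [0.0, -0.0, 0.0] rows>=1.1
```

Request:
{"name": "step_arm", "arguments": {
  "motion": [
    {"dx": 0.25,"dy": 0.15,"dz": 0.5,"wx": 0,"wy": 0,"wz": -0.002,"claw": 0},
    {"dx": 0.49,"dy": 0.291,"dz": 1.0,"wx": 0,"wy": 0,"wz": -0.0042,"claw": 0},
    {"dx": 0.49,"dy": 0.291,"dz": 1.0,"wx": 0,"wy": 0,"wz": -0.0042,"claw": 0},
    {"dx": 0.49,"dy": 0.291,"dz": 1.0,"wx": 0,"wy": 0,"wz": -0.0042,"claw": 0}
  ]
}}

```text
clock: 2.5
tool_pos: [0.5182, -0.0149, 0.1149]
eef_rot: [0.633, 0.764, 0.084, -0.096]
contact_force: [0.5, -1.2, 0.5]
opening: 0.002
finger_force: 0.0
```

```bash
python3 - <<'E'
from plan import *
qf=tiltrot(P0)
a,_=snap("side","s1"); b,_=snap("top","t1")
A=cv2.resize(a[110:300,270:420,::-1],None,fx=3.1,fy=3.1,interpolation=cv2.INTER_CUBIC)
B=cv2.resize(b[180:300,230:360,::-1],None,fx=2.5,fy=2.5,interpolation=cv2.INTER_CUBIC)
C=np.zeros((600,A.shape[1]+B.shape[1],3),np.uint8);C[:A.shape[0],:A.shape[1]]=A;C[:B.shape[0],A.shape[1]:]=B
cv2.imwrite("pics/c1.png",C)
s=get_state(); print(s["tool_pos"],s["eef_rot"],s["contact_force"]); print(C.shape,"tcp px",proj("side",s["tool_pos"]),proj("top",s["tool_pos"]))
plan([(slope(P0,.02,0,.013),qf)])
E
```

```text
[ 0.5188229  -0.01644967  0.11504523] [ 0.63390997  0.76280298  0.08474824 -0.09543321] [ 0.29030469 -0.80642821  0.09785778]
(600, 790, 3) tcp px [[342.06210819 253.31851342]] [[329.17038808 213.44868669]]
d [0.047, -0.029, 0.83] w [0.0024, 0.0013, 0.0012] rows>=1.3
```

View pics/c1.png

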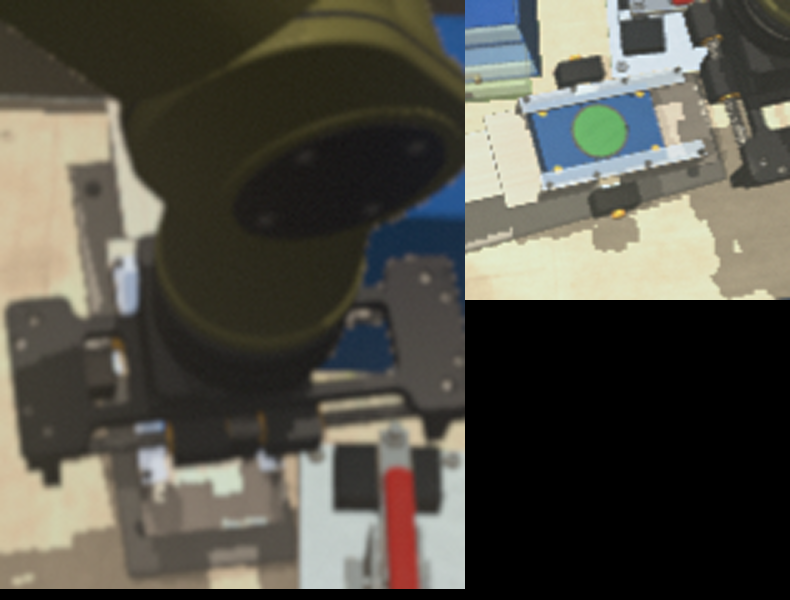

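The view is mostly blocked by the gripper. The top crop shows the fingers just past the low end, with the pallet still at about (600,130). I'll lower in small steps and watch the force.

Request:
{"name": "step_arm", "arguments": {
  "motion": [
    {"dx": 0.02,"dy": -0.02,"dz": 0.3,"wx": 0,"wy": 0,"wz": 0,"claw": 0},
    {"dx": 0.03,"dy": -0.03,"dz": 0.5,"wx": 0,"wy": 0,"wz": 0,"claw": 0},
    {"dx": 0.04,"dy": -0.03,"dz": 0.65,"wx": 0,"wy": 0,"wz": 0,"claw": 0},
    {"dx": 0.045,"dy": -0.03,"dz": 0.75,"wx": 0,"wy": 0,"wz": 0,"claw": 0},
    {"dx": 0.045,"dy": -0.03,"dz": 0.83,"wx": 0,"wy": 0,"wz": 0,"claw": 0},
    {"dx": 0.045,"dy": -0.03,"dz": 0.83,"wx": 0,"wy": 0,"wz": 0,"claw": 0}
  ]
}}

```text
clock: 3.2
tool_pos: [0.5122, 0.0049, 0.0494]
eef_rot: [0.633, 0.763, 0.085, -0.098]
contact_force: [1.1, 0.4, -0.3]
opening: 0.001
finger_force: 0.0
```

```bash
cat > st.py <<'E'
from plan import *
np.set_printoptions(precision=4,suppress=True)
s=get_state(); o,Rm=frame(P0)
print("t",s["clock"],"tcp in chute",Rm.T@(np.array(s["tool_pos"])-o),"F chute",Rm.T@np.array(s["contact_force"]),"M",s["moment"])
print("rot err to tilt (tool axes)",(R.from_quat(s["eef_rot"]).inv()*tiltrot(P0)).as_rotvec()/np.pi)
E
python3 st.py
```

```text
t 3.2 tcp in chute [0.0211 0.0009 0.0103] F chute [ 0.1138 -1.1332 -0.3311] M [-0.1916 -0.1615  0.001 ]
rot err to tilt (tool axes) [0.0013 0.0002 0.0014]
```

Request:
{"name": "step_arm", "arguments": {
  "motion": [
    {"dx": 0.05,"dy": 0,"dz": -0.03,"wx": 0,"wy": 0,"wz": 0,"claw": 0},
    {"dx": 0.1,"dy": 0,"dz": -0.03,"wx": 0,"wy": 0,"wz": 0,"claw": 0},
    {"dx": 0.15,"dy": 0,"dz": -0.03,"wx": 0,"wy": 0,"wz": 0,"claw": 0},
    {"dx": 0.18,"dy": 0,"dz": -0.03,"wx": 0,"wy": 0,"wz": 0,"claw": 0},
    {"dx": 0.21,"dy": 0,"dz": -0.03,"wx": 0,"wy": 0,"wz": 0,"claw": 0},
    {"dx": 0.24,"dy": 0,"dz": -0.03,"wx": 0,"wy": 0,"wz": 0,"claw": 0},
    {"dx": 0.27,"dy": 0,"dz": -0.03,"wx": 0,"wy": 0,"wz": 0,"claw": 0},
    {"dx": 0.27,"dy": 0,"dz": -0.03,"wx": 0,"wy": 0,"wz": 0,"claw": 0}
  ]
}}

```text
clock: 4.0
tool_pos: [0.509, 0.0214, 0.0568]
eef_rot: [0.635, 0.762, 0.083, -0.096]
contact_force: [1.5, -9.0, -1.0]
opening: 0.004
finger_force: 4.2
```

```bash
python3 st.py
```

```text
t 4.0 tcp in chute [0.0392 0.0009 0.0131] F chute [-9.0575  0.1856  1.3508] M [-1.9562 -0.5198 -0.0502]
rot err to tilt (tool axes) [0.0014 0.0016 0.0004]
```

Request:
{"name": "step_arm", "arguments": {
  "motion": [
    {"dx": 0.04,"dy": 0,"dz": 0,"wx": 0,"wy": 0,"wz": 0,"claw": 0},
    {"dx": 0.08,"dy": 0,"dz": 0,"wx": 0,"wy": 0,"wz": 0,"claw": 0},
    {"dx": 0.12,"dy": 0,"dz": 0,"wx": 0,"wy": 0,"wz": 0,"claw": 0},
    {"dx": 0.16,"dy": 0,"dz": 0,"wx": 0,"wy": 0,"wz": 0,"claw": 0},
    {"dx": 0.2,"dy": 0,"dz": 0,"wx": 0,"wy": 0,"wz": 0,"claw": 0},
    {"dx": 0.24,"dy": 0,"dz": 0,"wx": 0,"wy": 0,"wz": 0,"claw": 0},
    {"dx": 0.28,"dy": 0,"dz": 0,"wx": 0,"wy": 0,"wz": 0,"claw": 0},
    {"dx": 0.3,"dy": 0,"dz": 0,"wx": 0,"wy": 0,"wz": 0,"claw": 0}
  ]
}}

```text
clock: 4.8
tool_pos: [0.5045, 0.0462, 0.0634]
eef_rot: [0.634, 0.763, 0.084, -0.097]
contact_force: [1.3, -5.8, 0.4]
opening: 0.003
finger_force: 2.5
```

```bash
python3 st.py
```

```text
t 4.8 tcp in chute [0.0653 0.0009 0.0131] F chute [-5.6707 -0.2452  1.9236] M [-1.263  -0.3854 -0.071 ]
rot err to tilt (tool axes) [0.0015 0.0008 0.001 ]
```

Request:
{"name": "step_arm", "arguments": {
  "motion": [
    {"dx": 0.08,"dy": 0,"dz": 0,"wx": 0,"wy": 0,"wz": 0,"claw": 0},
    {"dx": 0.17,"dy": 0,"dz": 0,"wx": 0,"wy": 0,"wz": 0,"claw": 0},
    {"dx": 0.26,"dy": 0,"dz": 0,"wx": 0,"wy": 0,"wz": 0,"claw": 0},
    {"dx": 0.35,"dy": 0,"dz": 0,"wx": 0,"wy": 0,"wz": 0,"claw": 0},
    {"dx": 0.44,"dy": 0,"dz": 0,"wx": 0,"wy": 0,"wz": 0,"claw": 0},
    {"dx": 0.53,"dy": 0,"dz": 0,"wx": 0,"wy": 0,"wz": 0,"claw": 0},
    {"dx": 0.6,"dy": 0,"dz": 0,"wx": 0,"wy": 0,"wz": 0,"claw": 0},
    {"dx": 0.6,"dy": 0,"dz": 0,"wx": 0,"wy": 0,"wz": 0,"claw": 0}
  ]
}}

```text
clock: 5.6
tool_pos: [0.4953, 0.0943, 0.0762]
eef_rot: [0.633, 0.763, 0.085, -0.098]
contact_force: [0.7, -1.7, 0.9]
opening: 0.005
finger_force: 0.6
```

```bash
python3 st.py
```

```text
t 5.6 tcp in chute [0.1159 0.0013 0.0128] F chute [-1.4793 -0.4072  1.3727] M [-0.5159 -0.1737 -0.052 ]
rot err to tilt (tool axes) [ 0.0013 -0.      0.0019]
```

Request:
{"name": "step_arm", "arguments": {
  "motion": [
    {"dx": 0.06,"dy": 0,"dz": -0.005,"wx": 0,"wy": 0,"wz": 0,"claw": 0},
    {"dx": 0.12,"dy": 0,"dz": -0.01,"wx": 0,"wy": 0,"wz": 0,"claw": 0},
    {"dx": 0.18,"dy": 0,"dz": -0.01,"wx": 0,"wy": 0,"wz": 0,"claw": 0},
    {"dx": 0.24,"dy": 0,"dz": -0.01,"wx": 0,"wy": 0,"wz": 0,"claw": 0},
    {"dx": 0.3,"dy": 0,"dz": -0.01,"wx": 0,"wy": 0,"wz": 0,"claw": 0},
    {"dx": 0.35,"dy": 0,"dz": -0.01,"wx": 0,"wy": 0,"wz": 0,"claw": 0},
    {"dx": 0.35,"dy": 0,"dz": -0.01,"wx": 0,"wy": 0,"wz": 0,"claw": 0}
  ]
}}

```text
clock: 6.3
tool_pos: [0.4905, 0.121, 0.0842]
eef_rot: [0.633, 0.763, 0.085, -0.098]
contact_force: [0.1, 0.7, 0.6]
opening: 0.007
finger_force: 0.0
```

```bash
python3 st.py; python3 - <<'E'
from plan import *
b,_=snap("top","t2"); cv2.imwrite("pics/ct2.png",cv2.resize(b[190:300,160:340,::-1],None,fx=4.4,fy=4.4,interpolation=cv2.INTER_CUBIC))
E
```

```text
t 6.3 tcp in chute [0.1442 0.0013 0.0136] F chute [ 0.8466 -0.2688  0.4343] M [-0.2828 -0.1649 -0.0225]
rot err to tilt (tool axes) [ 0.0015 -0.0002  0.002 ]
```

View pics/ct2.png

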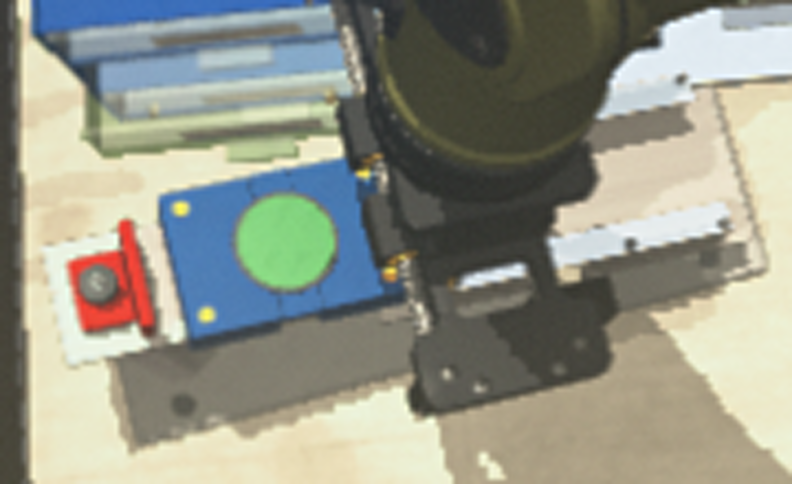

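The pallet's upper edge is at about (160,195)-(190,340) in the crop. The backstop plate is at (125,222)-(150,332), leaving a gap of roughly 12 mm. I'll creep forward.

Request:
{"name": "step_arm", "arguments": {
  "motion": [
    {"dx": 0.02,"dy": 0,"dz": 0,"wx": 0,"wy": 0,"wz": 0,"claw": 0},
    {"dx": 0.04,"dy": 0,"dz": 0,"wx": 0,"wy": 0,"wz": 0,"claw": 0},
    {"dx": 0.06,"dy": 0,"dz": 0,"wx": 0,"wy": 0,"wz": 0,"claw": 0},
    {"dx": 0.08,"dy": 0,"dz": 0,"wx": 0,"wy": 0,"wz": 0,"claw": 0},
    {"dx": 0.1,"dy": 0,"dz": 0,"wx": 0,"wy": 0,"wz": 0,"claw": 0},
    {"dx": 0.1,"dy": 0,"dz": 0,"wx": 0,"wy": 0,"wz": 0,"claw": 0}
  ]
}}

```text
clock: 6.95
tool_pos: [0.4891, 0.1275, 0.086]
eef_rot: [0.633, 0.763, 0.085, -0.098]
contact_force: [0.6, -3.0, 0.9]
opening: 0.007
finger_force: 1.4
```

```bash
python3 st.py
```

```text
t 6.95 tcp in chute [0.151  0.0014 0.0136] F chute [-2.759  -0.082   1.6355] M [-0.8234 -0.2037 -0.0793]
rot err to tilt (tool axes) [0.0014 0.0001 0.0015]
```

Request:
{"name": "step_arm", "arguments": {
  "motion": [
    {"dx": 0.015,"dy": 0,"dz": 0,"wx": 0,"wy": 0,"wz": 0,"claw": 0},
    {"dx": 0.03,"dy": 0,"dz": 0,"wx": 0,"wy": 0,"wz": 0,"claw": 0},
    {"dx": 0.03,"dy": 0,"dz": 0,"wx": 0,"wy": 0,"wz": 0,"claw": 0}
  ]
}}

```text
clock: 7.25
tool_pos: [0.4887, 0.1297, 0.0866]
eef_rot: [0.633, 0.763, 0.085, -0.098]
contact_force: [1.4, -3.7, 1.2]
opening: 0.003
finger_force: 1.7
```

Request:
{"name": "step_arm", "arguments": {
  "motion": [
    {"dx": 0.01,"dy": 0,"dz": 0,"wx": 0,"wy": 0,"wz": 0,"claw": 0},
    {"dx": 0.02,"dy": 0,"dz": 0,"wx": 0,"wy": 0,"wz": 0,"claw": 0},
    {"dx": 0.02,"dy": 0,"dz": 0,"wx": 0,"wy": 0,"wz": 0,"claw": 0}
  ]
}}

```text
clock: 7.55
tool_pos: [0.4885, 0.1311, 0.087]
eef_rot: [0.633, 0.763, 0.085, -0.098]
contact_force: [0.2, -4.1, 1.2]
opening: 0.007
finger_force: 2.0
```

```bash
python3 st.py
```

```text
t 7.55 tcp in chute [0.1549 0.0014 0.0136] F chute [-3.6285  0.4986  2.1952] M [-1.1442 -0.2479 -0.0165]
rot err to tilt (tool axes) [0.0014 0.0001 0.0015]
```

Request:
{"name": "step_arm", "arguments": {
  "motion": [
    {"dx": 0.01,"dy": 0,"dz": 0,"wx": 0,"wy": 0,"wz": 0,"claw": 0},
    {"dx": 0.02,"dy": 0,"dz": 0,"wx": 0,"wy": 0,"wz": 0,"claw": 0},
    {"dx": 0.02,"dy": 0,"dz": 0,"wx": 0,"wy": 0,"wz": 0,"claw": 0}
  ]
}}

```text
clock: 7.85
tool_pos: [0.4883, 0.132, 0.0872]
eef_rot: [0.634, 0.763, 0.084, -0.098]
contact_force: [1.3, -6.1, 1.0]
opening: 0.005
finger_force: 2.7
```

```bash
python3 st.py
```

```text
t 7.85 tcp in chute [0.1558 0.0014 0.0136] F chute [-5.7678 -0.2283  2.5256] M [-1.3669 -0.3686 -0.0744]
rot err to tilt (tool axes) [0.0014 0.0004 0.0013]
```

Request:
{"name": "step_arm", "arguments": {
  "motion": [
    {"dx": 0.012,"dy": 0,"dz": 0,"wx": 0,"wy": 0,"wz": 0,"claw": 0},
    {"dx": 0.012,"dy": 0,"dz": 0,"wx": 0,"wy": 0,"wz": 0,"claw": 0},
    {"dx": 0.012,"dy": 0,"dz": 0,"wx": 0,"wy": 0,"wz": 0,"claw": 0}
  ]
}}

```text
clock: 8.15
tool_pos: [0.4882, 0.132, 0.0872]
eef_rot: [0.634, 0.763, 0.084, -0.097]
contact_force: [0.8, -7.7, 0.1]
opening: 0.005
finger_force: 3.6
```

```bash
python3 st.py
```

```text
t 8.15 tcp in chute [0.1558 0.0015 0.0136] F chute [-7.4184  0.5508  2.1243] M [-1.6926 -0.4511 -0.0291]
rot err to tilt (tool axes) [0.0013 0.0008 0.001 ]
```

The pallet has stopped with a firm contact: the force rises and there is no motion. I'll back off, rise, open and look.

Request:
{"name": "step_arm", "arguments": {
  "motion": [
    {"dx": -0.1,"dy": 0,"dz": 0,"wx": 0,"wy": 0,"wz": 0,"claw": 0},
    {"dx": -0.2,"dy": 0,"dz": -0.1,"wx": 0,"wy": 0,"wz": 0,"claw": 0},
    {"dx": -0.2,"dy": 0,"dz": -0.5,"wx": 0,"wy": 0,"wz": 0,"claw": 0},
    {"dx": -0.2,"dy": 0,"dz": -1,"wx": 0,"wy": 0,"wz": 0,"claw": 0},
    {"dx": -0.2,"dy": 0,"dz": -1,"wx": 0,"wy": 0,"wz": 0,"claw": 0}
  ]
}}

```text
clock: 8.65
tool_pos: [0.497, 0.0981, 0.1648]
eef_rot: [0.633, 0.763, 0.088, -0.096]
contact_force: [0.8, 0.3, -0.0]
opening: 0.004
finger_force: 0.0
```

Request:
{"name": "step_arm", "arguments": {
  "motion": [
    {"dx": -0.6,"dy": 0,"dz": -0.5,"wx": 0,"wy": 0,"wz": 0,"claw": 80},
    {"dx": -1,"dy": 0,"dz": -0.5,"wx": 0,"wy": 0,"wz": 0,"claw": 80},
    {"dx": -1,"dy": 0,"dz": -0.5,"wx": 0,"wy": 0,"wz": 0,"claw": 80}
  ]
}}

```text
clock: 8.95
tool_pos: [0.5113, 0.0052, 0.1778]
eef_rot: [0.637, 0.76, 0.084, -0.096]
contact_force: [-0.3, -0.2, 0.2]
opening: 0.258
finger_force: 0.0
```

```bash
python3 st.py; python3 - <<'E'
from plan import *
C=[]
for n,(y0,y1,x0,x1) in(("top",(195,290,160,310)),("side",(110,260,285,385))):
    b,_=snap(n,n+"3"); C.append(cv2.resize(b[y0:y1,x0:x1,::-1],None,fx=3.2,fy=3.2,interpolation=cv2.INTER_CUBIC))
H=max(c.shape[0] for c in C); C=[cv2.copyMakeBorder(c,0,H-c.shape[0],0,0,0) for c in C]
cv2.imwrite("pics/c3.png",np.hstack(C)); print(C[0].shape)
E
```

```text
t 8.95 tcp in chute [0.0545 0.0016 0.1343] F chute [-0.0606  0.3015  0.1785] M [-0.2552 -0.1025  0.0147]
rot err to tilt (tool axes) [ 0.002   0.0012 -0.0016]
(480, 480, 3)
```

View pics/c3.png

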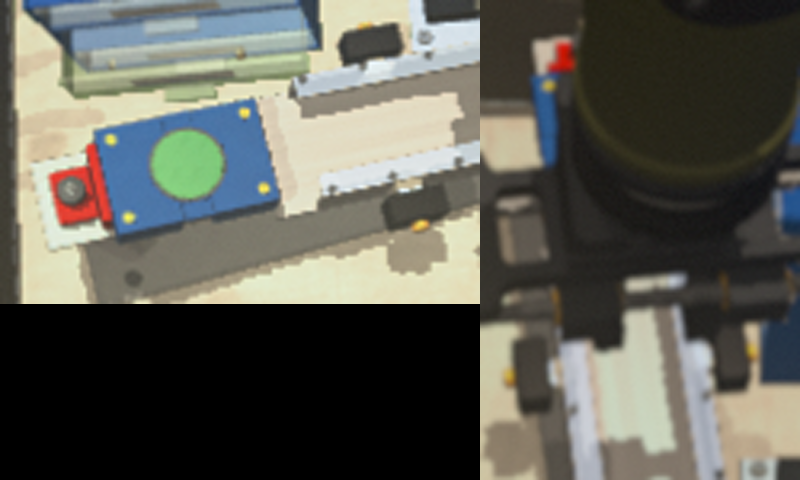

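The pallet's upper end is now flush on the red plate, with the inlay at crop (188,164), i.e. pixel (218.8,246.3), clear of the lips. Next I'll compute the grasp and check the clearance to the shelf.

```bash
python3 st.py; python3 - <<'E'
from plan import *
np.set_printoptions(precision=4,suppress=True)
o,Rm=frame(P0)
def inpl(n,uv,h):
    c,d=ray(n,uv); c2=Rm.T@(c-o); d2=d@Rm; return c2+d2*((h-c2[2])/d2[:,2])[:,None]
T=lambda a:(np.array(a)/3.2+[160,195])
print("inlay",inpl("top",T([[188,164]]),.024)); print("corners",inpl("top",T([[95,128],[256,98],[279,200],[119,240]]),.024))
d=np.load("pics/top3.npy"); v,u=np.mgrid[0:480,0:640]; c,r=ray("top",np.c_[u.ravel(),v.ravel()]); P=(c+r*d.ravel()[:,None])[d.ravel()>0]
for x in np.arange(.50,.60,.01):
    k=P[(abs(P[:,0]-x)<.005)&(P[:,1]>.14)&(P[:,1]<.25)]; print(round(x,3),np.percentile(k[:,2],[50,99]).round(3))
qf=tiltrot(P0); s,y=.227,.001
print(slope(P0,s,-.054,-.004),slope(P0,s,y,-.004))
plan([(slope(P0,.12,y,.134),qf),(slope(P0,.19,y,.10),qf),(slope(P0,s,y,.06),qf),(slope(P0,s,y,-.004),qf)])
E
```

```text
t 9.05 tcp in chute [0.0609 0.0019 0.1333] F chute [ 0.8277  0.5652 -0.778 ] M [-0.2122 -0.1247 -0.0342]
rot err to tilt (tool axes) [ 0.0014 -0.0002  0.0008]
inlay [[0.209  0.0008 0.024 ]]
corners [[ 0.2529 -0.0295  0.024 ]
 [ 0.164  -0.0282  0.024 ]
 [ 0.1657  0.0312  0.024 ]
 [ 0.2539  0.0338  0.024 ]]
0.5 [0.111 0.123]
0.51 [0.105 0.117]
0.52 [0.076 0.102]
0.53 [0.058 0.062]
0.54 [0.066 0.086]
0.55 [0.    0.082]
0.56 [0.049 0.104]
0.57 [0.108 0.134]
0.58 [0.132 0.135]
0.59 [0.133 0.136]
[0.5296 0.2141 0.0885] [0.4755 0.2042 0.0885]
d [0.738, 0.013, -0.008] w [0.0014, -0.0002, 0.0008] rows>=1.2
d [0.875, -0.0, 0.425] w [-0.0, -0.0, 0.0] rows>=1.6
d [0.463, 0.0, 0.5] w [-0.0, -0.0, 0.0] rows>=1.1
d [-0.0, 0.0, 0.8] w [-0.0, -0.0, 0.0] rows>=1.3
```

Request:
{"name": "step_arm", "arguments": {
  "motion": [
    {"dx": 0.4,"dy": 0.01,"dz": -0.1,"wx": 0,"wy": 0,"wz": 0,"claw": 74},
    {"dx": 0.74,"dy": 0.013,"dz": -0.1,"wx": 0,"wy": 0,"wz": 0,"claw": 74}
  ]
}}

```text
clock: 9.25
tool_pos: [0.5005, 0.0691, 0.2025]
eef_rot: [0.633, 0.763, 0.086, -0.099]
contact_force: [0.2, 1.1, 1.1]
opening: 0.526
finger_force: 0.0
```

Request:
{"name": "step_arm", "arguments": {
  "motion": [
    {"dx": 0.45,"dy": 0,"dz": 0.2,"wx": 0,"wy": 0,"wz": 0,"claw": 74},
    {"dx": 0.875,"dy": 0,"dz": 0.45,"wx": 0,"wy": 0,"wz": 0,"claw": 74}
  ]
}}

```text
clock: 9.45
tool_pos: [0.4861, 0.1455, 0.1856]
eef_rot: [0.632, 0.764, 0.086, -0.098]
contact_force: [-0.0, 0.3, -1.0]
opening: 0.705
finger_force: 0.0
```

Request:
{"name": "step_arm", "arguments": {
  "motion": [
    {"dx": 0.25,"dy": 0,"dz": 0.25,"wx": 0,"wy": 0,"wz": 0,"claw": 74},
    {"dx": 0.463,"dy": 0,"dz": 0.5,"wx": 0,"wy": 0,"wz": 0,"claw": 74},
    {"dx": 0.463,"dy": 0,"dz": 0.5,"wx": 0,"wy": 0,"wz": 0,"claw": 74},
    {"dx": 0.463,"dy": 0,"dz": 0.5,"wx": 0,"wy": 0,"wz": 0,"claw": 74}
  ]
}}

```text
clock: 9.85
tool_pos: [0.4774, 0.1885, 0.1558]
eef_rot: [0.632, 0.764, 0.084, -0.099]
contact_force: [-0.3, -0.0, -0.7]
opening: 0.839
finger_force: 0.0
```

```bash
python3 st.py; python3 - <<'E'
from plan import *
print(get_state()["opening"]*88.1)
plan([(slope(P0,.227,.001,-.004),tiltrot(P0))])
E
```

```text
t 9.85 tcp in chute [0.2291 0.0019 0.0651] F chute [-0.1421  0.2759 -0.6819] M [-0.2289 -0.0962  0.0034]
rot err to tilt (tool axes) [ 0.0007 -0.      0.0025]
73.94549128376698
d [-0.026, 0.01, 0.864] w [0.0007, -0.0, 0.0025] rows>=1.4
```

Request:
{"name": "step_arm", "arguments": {
  "motion": [
    {"dx": -0.026,"dy": 0.01,"dz": 0.25,"wx": 0,"wy": 0,"wz": 0.002,"claw": 74},
    {"dx": -0.026,"dy": 0.01,"dz": 0.45,"wx": 0,"wy": 0,"wz": 0.002,"claw": 74},
    {"dx": -0.026,"dy": 0.01,"dz": 0.6,"wx": 0,"wy": 0,"wz": 0.002,"claw": 74},
    {"dx": -0.026,"dy": 0.01,"dz": 0.72,"wx": 0,"wy": 0,"wz": 0.002,"claw": 74},
    {"dx": -0.026,"dy": 0.01,"dz": 0.8,"wx": 0,"wy": 0,"wz": 0.002,"claw": 74},
    {"dx": -0.026,"dy": 0.01,"dz": 0.85,"wx": 0,"wy": 0,"wz": 0.002,"claw": 74},
    {"dx": -0.026,"dy": 0.01,"dz": 0.85,"wx": 0,"wy": 0,"wz": 0.002,"claw": 74}
  ]
}}

```text
clock: 10.55
tool_pos: [0.4768, 0.2028, 0.0894]
eef_rot: [0.636, 0.761, 0.084, -0.098]
contact_force: [0.4, -0.6, -0.5]
opening: 0.84
finger_force: 0.0
```

```bash
python3 st.py
```

```text
t 10.55 tcp in chute [ 0.2256 -0.     -0.0027] F chute [-0.7218 -0.299  -0.2912] M [-0.237  -0.1559  0.0372]
rot err to tilt (tool axes) [ 0.0013  0.0001 -0.0005]
```

No contact on the way down. I'll grip now.

Request:
{"name": "step_arm", "arguments": {
  "force": 35,
  "motion": [
    {"dx": 0,"dy": 0,"dz": 0,"wx": 0,"wy": 0,"wz": 0,"claw": 50},
    {"dx": 0,"dy": 0,"dz": 0,"wx": 0,"wy": 0,"wz": 0,"claw": 50},
    {"dx": 0,"dy": 0,"dz": 0,"wx": 0,"wy": 0,"wz": 0,"claw": 50},
    {"dx": 0,"dy": 0,"dz": 0,"wx": 0,"wy": 0,"wz": 0,"claw": 50},
    {"dx": 0,"dy": 0,"dz": 0,"wx": 0,"wy": 0,"wz": 0,"claw": 50}
  ]
}}

```text
clock: 11.05
tool_pos: [0.4772, 0.2027, 0.09]
eef_rot: [0.636, 0.761, 0.085, -0.098]
contact_force: [-0.1, -1.4, 4.2]
opening: 0.683
finger_force: 35.0
```

```bash
python3 st.py; python3 -c "
from h import *;print(get_state()['opening']*88.1)"
```

```text
t 11.05 tcp in chute [ 0.2256 -0.0004 -0.0021] F chute [-0.2381  0.3663  4.373 ] M [-0.2501 -0.0167  0.0829]
rot err to tilt (tool axes) [ 0.0016  0.0001 -0.0005]
60.1603020436448
```

```bash
cat > tr.py <<'E'
from plan import *
QT=R.from_euler("z",1.649)*R.from_euler("x",np.pi)
def T(z): return [.4619+.0163*np.cos(1.649),-.1863+.0163*np.sin(1.649),z]
E
python3 - <<'E'
from tr import *
qf=tiltrot(P0); o=tiltrot(P0,.13)
plan([(slope(P0,.223,0,.03),qf),(slope(P0,.22,0,.105),qf),([.475,.115,.20],qf),([.473,.04,.20],qf),([.471,-.035,.20],o),([.467,-.11,.18],QT),(T(.13),QT),(T(.06),QT)])
E
```

```text
d [-0.033, -0.003, -0.401] w [0.0016, 0.0001, -0.0005] rows>=0.6
d [-0.037, 0.0, -0.938] w [-0.0, 0.0, -0.0] rows>=1.5
d [-0.613, -0.219, -0.266] w [-0.0, 0.0, -0.0] rows>=1.1
d [-0.887, -0.194, -0.236] w [-0.0, 0.0, -0.0] rows>=1.5
d [-0.887, -0.193, -0.236] w [-0.0, -0.0414, -0.0] rows>=1.5
d [-0.938, -0.218, 0.13] w [-0.0021, -0.0413, 0.0327] rows>=1.6
d [-0.742, -0.138, 0.625] w [-0.0, 0.0, 0.0] rows>=1.6
d [0.0, -0.0, 0.875] w [-0.0, 0.0, 0.0] rows>=1.4
```

Request:
{"name": "step_arm", "arguments": {
  "motion": [
    {"dx": -0.02,"dy": 0,"dz": -0.1,"wx": 0,"wy": 0,"wz": 0,"claw": 50},
    {"dx": -0.033,"dy": 0,"dz": -0.25,"wx": 0,"wy": 0,"wz": 0,"claw": 50},
    {"dx": -0.033,"dy": 0,"dz": -0.4,"wx": 0,"wy": 0,"wz": 0,"claw": 50},
    {"dx": -0.033,"dy": 0,"dz": -0.4,"wx": 0,"wy": 0,"wz": 0,"claw": 50}
  ]
}}

```text
clock: 11.45
tool_pos: [0.4798, 0.1916, 0.1215]
eef_rot: [0.636, 0.761, 0.086, -0.097]
contact_force: [0.2, 0.3, -2.8]
opening: 0.677
finger_force: 35.0
```

Request:
{"name": "step_arm", "arguments": {
  "motion": [
    {"dx": -0.02,"dy": 0,"dz": -0.35,"wx": 0,"wy": 0,"wz": 0,"claw": 50},
    {"dx": -0.03,"dy": 0,"dz": -0.7,"wx": 0,"wy": 0,"wz": 0,"claw": 50},
    {"dx": -0.037,"dy": 0,"dz": -0.94,"wx": 0,"wy": 0,"wz": 0,"claw": 50}
  ]
}}

```text
clock: 11.75
tool_pos: [0.4826, 0.1698, 0.1932]
eef_rot: [0.636, 0.761, 0.085, -0.098]
contact_force: [0.8, 0.9, -3.8]
opening: 0.677
finger_force: 35.0
```

Request:
{"name": "step_arm", "arguments": {
  "motion": [
    {"dx": -0.2,"dy": -0.07,"dz": -0.09,"wx": 0,"wy": 0,"wz": 0,"claw": 50},
    {"dx": -0.4,"dy": -0.14,"dz": -0.18,"wx": 0,"wy": 0,"wz": 0,"claw": 50},
    {"dx": -0.613,"dy": -0.219,"dz": -0.266,"wx": 0,"wy": 0,"wz": 0,"claw": 50}
  ]
}}

```text
clock: 12.05
tool_pos: [0.4743, 0.1145, 0.2001]
eef_rot: [0.635, 0.761, 0.085, -0.098]
contact_force: [0.7, 0.2, -3.5]
opening: 0.681
finger_force: 35.0
```

Request:
{"name": "step_arm", "arguments": {
  "motion": [
    {"dx": -0.3,"dy": -0.065,"dz": -0.08,"wx": 0,"wy": 0,"wz": 0,"claw": 50},
    {"dx": -0.6,"dy": -0.13,"dz": -0.16,"wx": 0,"wy": 0,"wz": 0,"claw": 50},
    {"dx": -0.887,"dy": -0.194,"dz": -0.236,"wx": 0,"wy": 0,"wz": 0,"claw": 50},
    {"dx": -0.887,"dy": -0.194,"dz": -0.236,"wx": 0,"wy": 0,"wz": 0,"claw": 50}
  ]
}}

```text
clock: 12.45
tool_pos: [0.4719, 0.0357, 0.1989]
eef_rot: [0.638, 0.759, 0.083, -0.098]
contact_force: [-0.2, -0.1, -3.9]
opening: 0.679
finger_force: 35.0
```

```bash
python3 st.py; python3 - <<'E'
from tr import *
s=get_state();print(s["tool_pos"],s["opening"]*88.1,s["finger_force"],s["contact_force"])
plan([([.471,-.035,.20],tiltrot(P0,.13)),([.467,-.11,.18],QT),(T(.13),QT),(T(.06),QT)])
E
```

```text
t 12.45 tcp in chute [0.0958 0.0349 0.1451] F chute [-1.0366  0.2053 -3.7118] M [-0.3666 -0.1816  0.0205]
rot err to tilt (tool axes) [ 0.0012  0.0009 -0.0025]
[0.47189374 0.03568297 0.19890165] 59.82176588604968 34.99321446655813 [-0.19332033 -0.08378273 -3.85358013]
d [-0.836, -0.163, -0.234] w [0.001, -0.0405, -0.0026] rows>=1.4
d [-0.938, -0.218, 0.129] w [-0.0021, -0.0413, 0.0328] rows>=1.6
d [-0.742, -0.138, 0.625] w [-0.0, 0.0, -0.0] rows>=1.6
d [-0.0, 0.0, 0.875] w [-0.0, 0.0, -0.0] rows>=1.4
```

The pallet is held (about 3.8 N). I'll continue to the tray.

Request:
{"name": "step_arm", "arguments": {
  "motion": [
    {"dx": -0.28,"dy": -0.05,"dz": -0.08,"wx": 0,"wy": -0.013,"wz": 0,"claw": 50},
    {"dx": -0.56,"dy": -0.11,"dz": -0.16,"wx": 0,"wy": -0.027,"wz": 0,"claw": 50},
    {"dx": -0.836,"dy": -0.163,"dz": -0.234,"wx": 0.001,"wy": -0.0405,"wz": -0.0026,"claw": 50}
  ]
}}

```text
clock: 12.75
tool_pos: [0.4716, -0.0315, 0.2009]
eef_rot: [0.636, 0.769, 0.042, -0.049]
contact_force: [0.3, -0.4, -4.3]
opening: 0.678
finger_force: 35.0
```

Request:
{"name": "step_arm", "arguments": {
  "motion": [
    {"dx": -0.31,"dy": -0.07,"dz": 0.04,"wx": 0,"wy": -0.014,"wz": 0.01,"claw": 50},
    {"dx": -0.62,"dy": -0.14,"dz": 0.08,"wx": -0.001,"wy": -0.027,"wz": 0.02,"claw": 50},
    {"dx": -0.938,"dy": -0.218,"dz": 0.129,"wx": -0.002,"wy": -0.0413,"wz": 0.033,"claw": 50}
  ]
}}

```text
clock: 13.05
tool_pos: [0.4686, -0.1064, 0.1808]
eef_rot: [0.677, 0.736, 0.001, 0.001]
contact_force: [0.3, 0.1, -4.6]
opening: 0.675
finger_force: 35.0
```

Request:
{"name": "step_arm", "arguments": {
  "motion": [
    {"dx": -0.25,"dy": -0.05,"dz": 0.2,"wx": 0,"wy": 0,"wz": 0,"claw": 50},
    {"dx": -0.5,"dy": -0.1,"dz": 0.4,"wx": 0,"wy": 0,"wz": 0,"claw": 50},
    {"dx": -0.742,"dy": -0.138,"dz": 0.625,"wx": 0,"wy": 0,"wz": 0,"claw": 50},
    {"dx": -0.742,"dy": -0.138,"dz": 0.625,"wx": 0,"wy": 0,"wz": 0,"claw": 50},
    {"dx": -0.742,"dy": -0.138,"dz": 0.625,"wx": 0,"wy": 0,"wz": 0,"claw": 50}
  ]
}}

```text
clock: 13.55
tool_pos: [0.4625, -0.1649, 0.1304]
eef_rot: [0.677, 0.736, 0.002, -0.0]
contact_force: [0.3, 0.7, -3.1]
opening: 0.677
finger_force: 35.0
```

```bash
python3 - <<'E'
from tr import *
s=get_state();print(s["tool_pos"],s["opening"]*88.1,s["finger_force"],s["contact_force"])
plan([(T(.06),QT),(T(.006),QT)])
C=[]
for n,(y0,y1,x0,x1) in(("top",(195,315,350,490)),("side",(320,460,220,380))):
    b,_=snap(n,n+"4"); C.append(cv2.resize(b[y0:y1,x0:x1,::-1],None,fx=2.6,fy=2.6,interpolation=cv2.INTER_CUBIC))
H=max(c.shape[0] for c in C); C=[cv2.copyMakeBorder(c,0,H-c.shape[0],0,0,0) for c in C]
cv2.imwrite("pics/c4.png",np.hstack(C))
E
```

```text
[ 0.46250185 -0.16493219  0.13040788] 59.63956497377473 34.992222176861105 [ 0.33232393  0.69702872 -3.07109757]
d [-0.064, -0.03, 0.88] w [0.0005, -0.0009, 0.0019] rows>=1.4
d [-0.0, -0.0, 0.675] w [0.0, -0.0, -0.0] rows>=1.1
```

View pics/c4.png

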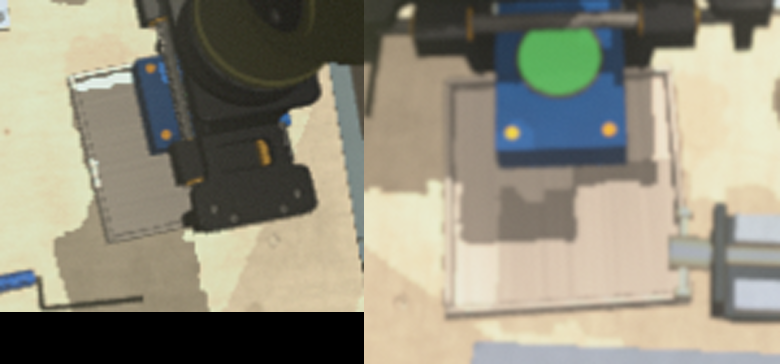

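Pallet is above the tray, aligned and level (side crop: pallet at (560,85), tray rim (448,85)-(685,300)). Lowering it.

Request:
{"name": "step_arm", "arguments": {
  "motion": [
    {"dx": -0.03,"dy": -0.015,"dz": 0.3,"wx": 0,"wy": 0,"wz": 0,"claw": 50},
    {"dx": -0.064,"dy": -0.03,"dz": 0.6,"wx": 0,"wy": 0,"wz": 0.002,"claw": 50},
    {"dx": -0.064,"dy": -0.03,"dz": 0.9,"wx": 0,"wy": 0,"wz": 0.002,"claw": 50},
    {"dx": -0.064,"dy": -0.03,"dz": 0.95,"wx": 0,"wy": 0,"wz": 0.002,"claw": 50},
    {"dx": -0.064,"dy": -0.03,"dz": 0.95,"wx": 0,"wy": 0,"wz": 0.002,"claw": 50},
    {"dx": -0.064,"dy": -0.03,"dz": 0.95,"wx": 0,"wy": 0,"wz": 0.002,"claw": 50}
  ]
}}

```text
clock: 14.25
tool_pos: [0.4614, -0.1701, 0.0553]
eef_rot: [0.679, 0.734, 0.002, 0.0]
contact_force: [0.8, 0.9, -3.6]
opening: 0.68
finger_force: 35.0
```

```bash
python3 - <<'E'
from tr import *
s=get_state();print(s["tool_pos"],s["contact_force"])
plan([(T(.0065),QT)])
E
```

```text
[ 0.46140617 -0.17014516  0.05529273] [ 0.82490538  0.87334982 -3.63068789]
d [0.0, -0.012, 0.61] w [0.0011, -0.0008, -0.0] rows>=1.0
```

Request:
{"name": "step_arm", "arguments": {
  "motion": [
    {"dx": 0,"dy": 0,"dz": 0.2,"wx": 0,"wy": 0,"wz": 0,"claw": 50},
    {"dx": 0,"dy": 0,"dz": 0.35,"wx": 0,"wy": 0,"wz": 0,"claw": 50},
    {"dx": 0,"dy": 0,"dz": 0.45,"wx": 0,"wy": 0,"wz": 0,"claw": 50},
    {"dx": 0,"dy": 0,"dz": 0.52,"wx": 0,"wy": 0,"wz": 0,"claw": 50},
    {"dx": 0,"dy": 0,"dz": 0.57,"wx": 0,"wy": 0,"wz": 0,"claw": 50},
    {"dx": 0,"dy": 0,"dz": 0.6,"wx": 0,"wy": 0,"wz": 0,"claw": 50},
    {"dx": 0,"dy": 0,"dz": 0.6,"wx": 0,"wy": 0,"wz": 0,"claw": 50},
    {"dx": 0,"dy": 0,"dz": 0.6,"wx": 0,"wy": 0,"wz": 0,"claw": 50}
  ]
}}

```text
clock: 15.05
tool_pos: [0.4606, -0.1705, 0.0064]
eef_rot: [0.679, 0.734, 0.002, -0.0]
contact_force: [0.2, -0.0, -3.4]
opening: 0.677
finger_force: 35.0
```

Request:
{"name": "step_arm", "arguments": {
  "motion": [
    {"dx": 0,"dy": 0,"dz": 0.015,"wx": 0,"wy": 0,"wz": 0,"claw": 50},
    {"dx": 0,"dy": 0,"dz": 0.015,"wx": 0,"wy": 0,"wz": 0,"claw": 50},
    {"dx": 0,"dy": 0,"dz": 0.015,"wx": 0,"wy": 0,"wz": 0,"claw": 66},
    {"dx": 0,"dy": 0,"dz": 0.015,"wx": 0,"wy": 0,"wz": 0,"claw": 70},
    {"dx": 0,"dy": 0,"dz": 0.015,"wx": 0,"wy": 0,"wz": 0,"claw": 70},
    {"dx": 0,"dy": 0,"dz": 0.015,"wx": 0,"wy": 0,"wz": 0,"claw": 70}
  ]
}}

```text
clock: 15.65
tool_pos: [0.4606, -0.1705, 0.0051]
eef_rot: [0.679, 0.734, 0.002, -0.0]
contact_force: [-1.3, -0.1, -0.9]
opening: 0.792
finger_force: 0.0
```

Request:
{"name": "step_arm", "arguments": {
  "motion": [
    {"dx": 0,"dy": 0,"dz": -0.05,"wx": 0,"wy": 0,"wz": 0,"claw": 70},
    {"dx": 0,"dy": 0,"dz": -0.2,"wx": 0,"wy": 0,"wz": 0,"claw": 70},
    {"dx": 0,"dy": 0,"dz": -0.6,"wx": 0,"wy": 0,"wz": 0,"claw": 70},
    {"dx": 0,"dy": 0,"dz": -1,"wx": 0,"wy": 0,"wz": 0,"claw": 70}
  ]
}}

```text
clock: 16.05
tool_pos: [0.4597, -0.1706, 0.0858]
eef_rot: [0.679, 0.734, 0.001, -0.001]
contact_force: [0.6, -0.1, 0.1]
opening: 0.796
finger_force: 0.0
```

Request:
{"name": "step_arm", "arguments": {
  "motion": [
    {"dx": 0.3,"dy": 0,"dz": -0.5,"wx": 0,"wy": 0,"wz": 0,"claw": 70},
    {"dx": 0.7,"dy": 0,"dz": -1,"wx": 0,"wy": 0,"wz": 0,"claw": 70},
    {"dx": 1,"dy": 0,"dz": -1,"wx": 0,"wy": 0,"wz": 0,"claw": 70},
    {"dx": 1,"dy": 0,"dz": -1,"wx": 0,"wy": 0,"wz": 0,"claw": 70}
  ]
}}

```text
clock: 16.45
tool_pos: [0.4548, -0.0877, 0.167]
eef_rot: [0.677, 0.736, 0.003, 0.0]
contact_force: [0.3, 0.3, -0.3]
opening: 0.795
finger_force: 0.0
```

```bash
python3 - <<'E'
from tr import *
print(get_state()["contact_force"])
C=[]
for n,(y0,y1,x0,x1) in(("top",(195,315,160,490)),("side",(320,460,220,380))):
    b,_=snap(n,n+"5"); C.append(cv2.resize(b[y0:y1,x0:x1,::-1],None,fx=1.6,fy=1.6,interpolation=cv2.INTER_CUBIC))
H=max(c.shape[0] for c in C); C=[cv2.copyMakeBorder(c,0,H-c.shape[0],0,0,0) for c in C]
cv2.imwrite("pics/c5.png",np.hstack(C)); print(np.hstack(C).shape)
d=np.load("pics/side5.npy"); b=cv2.imread("pics/side5.png")
m=(b[:,:,1].astype(int)>b[:,:,0]+30)&(b[:,:,1].astype(int)>b[:,:,2]+30); m[:320]=0; m[:,:220]=0; m[:,380:]=0
v,u=np.nonzero(m); g=(u.mean(),v.mean()); P=atz("side",[g],.028)[0]; print(len(u),g,P,atdepth("side",[g],d))
dl=P[:2]-[.4619,-.1863]; c,s=np.cos(1.649),np.sin(1.649); print("in tray",dl@[c,s],dl@[-s,c])
E
```

```text
[ 0.28619562  0.26124933 -0.34686242]
(224, 784, 3)
568 (np.float64(295.66021126760563), np.float64(386.3785211267606)) [ 0.46164729 -0.18493646  0.028     ] [[ 0.46176145 -0.18568286  0.02987738]]
in tray 0.0013791186062385272 0.00014541217297452097
```

View pics/c5.png

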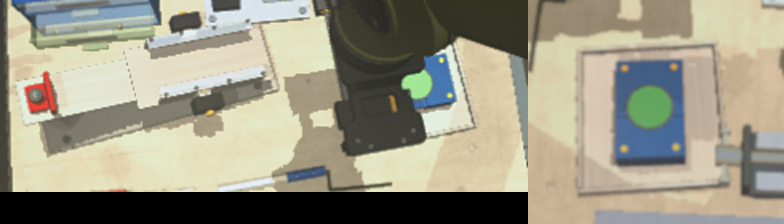

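The pallet lies flat in the middle of the tray (side crop (650,108)), within 2 mm of centre at the right height. The backstop is in place and the robot is clear.

```bash
python3 -c "
from plant import workorder
print(workorder.finish_job())"
```

```text
the job is handed in; nothing more can be done
None
```

I pushed the pallet clear of the rollers until it touched the backstop, then lifted it out, set it flat and lengthwise in the tray and let go; the job is handed in at about 16.5 s, but the hand-in call gave no verdict.

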